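Clamp a specimen jar in the ratchet vise

ROBOT

A 7-joint arm with a two-finger parallel gripper is mounted at the origin on the work surface. World frame = base frame: x ahead of the robot, y to its left, z up, the work surface at z = 0. Lengths are in mm, angles in rad, forces in N, time in s.
With the tool pointing down it reaches from about 425 to 1025 mm from the base axis. Payload 9.4 kg.
Tool frame: the origin (TCP) lies midway between the tips of the shut fingers; the grasp point (between the pads) lies 19 mm behind it; z points along the fingers, y is the line along which they close (so a half turn about z gives the same grasp; the last joint's range is limited). The gripper opens to 85 mm and grips with 20 to 120 N. Pads are 22 mm wide; open, the fingers measure 114 mm over their backs; the gripper's body (76 mm by 85 mm) begins 54 mm behind the grasp point. The pads swing forward as they close: fully open they stand 13 mm farther back than shut.
Start: joints at [-1.214, 0.599, -0.003, 1.599, 0.002, 0.943, -0.08], TCP at [304.737, 657.845, 231.275] pointing down, gripper open.
Joint ranges: [-2.57, 2.57], [-0.35, 1.97], [-1.29, 1.29], [0.11, 2.56], [-1.05, 4.19], [0.11, 1.86], [-2.63, 2.63]. Speed limits (rad/s): [2.22, 2.22, 3.01, 3.01, 3.14, 3.14, 3.14].

INTERFACE

Orientations are given as a rotation vector (axis times angle).
In Python, from workcell import ctrl, camera, job gives the robot as it stands.
- The arm moves only by the tool drive_tool, never from a script. Its arguments are lists of equal length, an entry for each row: "dp": the shift along the world's x, y, z in m, a list of three; "turn": the turn about the world's z in degrees. A call has exactly 10 rows; each row shifts and turns the commanded pose from where the row before left it; what a row does not reach is not made up. A row lasts 1/12 s, in which the tool goes at most 41.7 mm and 7.16 degrees, less where a joint would pass 70% of its speed; a pose out of reach is approached as far as the arm can. A call with a gripper value outside its range is refused whole. "jaw" is the closure, from -1 (fully open) to 1 (shut), set as the call begins (left out, the last holds). The fingers move at their own pace and stop on an object; "grip_force" is the grip in N (left out, the last holds). Time passes only in rows, so rows that do not move let the fingers close, or fill a call up. It gives the time, the measured TCP pose, the force, the opening and the grip force at its end, in the units of the state.
- ctrl.state(): the state, without advancing time (a new reading comes with each control period).
- camera(name): name is "scene" or "side" or "wrist"; returns a dict with "color" (420x560x3 uint8, blue, green, red), "depth" (420x560 float32, mm along the optical axis (not along the pixel's ray), 0 where there is no reading), "vfov" (degrees; the focal length in pixels is half the picture's height over the tangent of half this angle, whatever the lens; pixels are square), "cx", "cy" (the principal point, pixels), "world_to_cam" (4x4, takes a point from world to camera coordinates). Camera axes: x right, y down, z forward; pixel columns grow to the right and rows downward; lengths in mm; the calibration is good to about 2 mm. A picture is of the moment at which its call begins.
- job.finish_job(): hands the job in; it is judged then, once.
The state is a dict: "time_s": time; "joints": joint angles; "qd": joint speeds; "joint_efforts": joint torques, N m; "position": TCP position; "tcp_rot": TCP orientation; "ft_force": force on the tool from outside, world axes, zero at the start; "torque": the same for the moment, N m; "gripper_width": finger opening in mm; "grip_force": force on a finger pad.
Only numpy, scipy, OpenCV 4.12 (cv2) and the standard library are available. Lean on these libraries where they do the work, as an engineer would, in place of code of your own. Each camera call takes 0.05 s, during which the arm holds its last target. There are 200 camera calls.

TASK

The specimen jar stands loose in the bench vise, whose ratchet is set to loosen. Flip the orange ratchet tab to tighten and swing the red-topped handle back and forth until the jar is pressed home in the V of the back stop and firmly held, then let go. Work the vise gently and only by its tab and handle, stop as soon as the handle stiffens so that the jar is not crushed, keep the jar upright, and leave everything else on the bench alone.

Things in the scene. Friction and masses are not known exactly. Their poses are not given: they have to be found in the camera images.
- vise: white bench vise, fixed: plate 120 mm (x) by 335 mm (y), 15 mm thick, with a 100 x 100 mm grey gearbox (49 mm high) at one end and on it a ratchet wheel with upright pins. Origin on the bench under the vertical spindle; z up; y runs along the plate from spindle to jar; the handle points along -x, towards the robot. Jaw and back stop end 70 mm above the bench, the jar at 120 mm
- spindle (a point): point on the vertical axis of spindle and handle, 82 mm above the bench (hub top). With the tab set to tighten, a growing handle angle winds the jaw in, 20 mm per rad; a falling angle clicks back freely (under 3 N at the post). A tooth is 0.42 rad, so up to 0.55 rad of each working stroke may be lost before the pawl bites. The jaw stays where wound when the handle is let go
- grip (a point): red post at the handle's end, an upright cylinder, 24 mm diameter, 80 to 126 mm above the bench; this point is on its axis at 105 mm, 150 mm from the spindle axis. The 18 mm wide arm's top is at 80 mm. Sideways force at the post, read while moving: 3.5 N winds the jaw unloaded, 6 to 8.5 N clamps rightly, 10 N or more may crush the jar; it rises over some 20 mm of travel
- handle (a joint): angle of the handle about the spindle, rad, counter-clockwise from above positive; 0 = along the vise's -x. Growing angle moves the post towards the vise's -y, away from the jar. Fixed stops at -0.65 and +0.65, so tightening takes two or three working strokes, sometimes four; a stiff end at a stop is not a clamped jar. It stays where left (0.2 N m friction)
- pawl (a joint): ratchet direction tab, rad: 0 = loosening side (tab leans to the vise's +y, the jar side), 0.84 = tightening side (tab leans to the vise's -y). Over-centre at 0.42: it snaps to the nearer side; with a tooth under the pawl it may rest at 0.27 or 0.57 until the handle moves. It is flipped by pushing the tab sideways with 1 to 2 N
- tab (a point): orange ratchet tab: upright paddle over the handle arm, 16 mm long along the arm, 9 mm thick, 88 to 112 mm above the bench; this point is in its middle, 105 mm above the bench. It turns with joint pawl about a vertical pivot on the arm 52 mm from the spindle axis towards the grip; this point is 30 mm from the pivot, so it moves 24 mm from side to side
- jaw: aluminium moving jaw with black rubber face, 80 mm wide, 70 mm high; slides along the vise's y towards the jar, 20 mm per rad of the spindle. Origin as the vise's when fully wound back (as at the start), then shifted along y. Worked only by the handle
- jaw_face (a point): middle of the jaw's springy rubber face (60 x 36 mm, gives 1 mm per 12 N), 52 mm above the bench
- backstop: aluminium V block, 70 mm high, opening towards the jaw; set anywhere within 10 mm along the vise's y and locked. The jar is home when it sits in the V, axis at y = 140 to 150 mm of the vise, so the jaw must travel 28 to 38 mm. Origin: as the vise's, shifted along y by the setting
- jar: specimen jar with yellow lid, 64 mm in diameter, 105 mm high, about 0.3 kg, standing loose on the base plate between jaw and back stop. Origin: centre of its underside; z up
- spare_pot: bystander, leave alone: clear pot with yellow lid, 52 mm diameter, 60 mm high, behind the vise; origin centre of the underside
- syringe: bystander, leave alone: syringe lying on the bench, 130 mm long, 25 mm high
- marker: bystander, leave alone: blue marker pen lying on the bench, 130 mm long, 14 mm thick
- tube_rack: bystander, leave alone: yellow tube rack, 110 x 240 mm, 72 mm high; origin centre of the underside
- reagent_bottle: bystander, leave alone: white bottle with red cap, 72 mm diameter, 170 mm high
Mind the look-alikes: they are no part of the job. What is meant by the jar is not blue or grey, and is the smaller of those in its own colour.

How it is judged:
By the outcome, as a careful person would: the job done as asked, in the order asked, and still so for the second after the job is handed in, with the robot touching nothing.
It also fails if it takes over 72 s, if anything falls off the work surface, if the arm or the gripper's body presses on something with over 40 N, if the wrist force passes 120 N, or if a joint passes its speed limit or range.

## Working session

There is one attempt and no reset: what is moved stays moved. The work goes in short steps, Python scripts to look and compute and a tool call to move; the robot and the scene stay as the last step left them, time stands still between calls to the robot, and variables do not carry over. Pictures are saved under pics/ and viewed, at most 10 in all, crops included, and the job is handed in when it is done.

Besides the shell and the picture viewer there is one more tool, called after "Emit:" by a JSON object that holds its "method" and its "body", one argument or row to a line. drive_tool: Moves the arm, as the interface text tells. Its arguments: {"type":"object","properties":{"dp":{"type":"array","items":{"type":"array","items":{"type":"number"}}},"turn":{"type":"array","items":{"type":"number"}},"jaw":{"type":"number"},"grip_force":{"type":"number"}},"required":["dp","turn"]}

```bash
mkdir -p pics; cat > h.py <<'E'
import numpy as np, cv2, pickle
from workcell import ctrl, camera, job
def snap(n, tag):
    c=camera(n); cv2.imwrite(f'pics/{tag}.png',c['color']); pickle.dump(c,open(f'{tag}.pkl','wb')); return c
def cloud(c):
    H,W=c['depth'].shape; f=H/2/np.tan(np.radians(c['vfov'])/2)
    v,u=np.mgrid[:H,:W]; d=c['depth']
    P=np.stack([(u-c['cx'])/f*d,(v-c['cy'])/f*d,d,np.ones_like(d)],-1)
    Q=(P@np.linalg.inv(c['world_to_cam']).T)[...,:3]; Q[d==0]=np.nan
    return Q
def ray(c,u,v):
    f=c['depth'].shape[0]/2/np.tan(np.radians(c['vfov'])/2); M=np.linalg.inv(c['world_to_cam'])
    d=M[:3,:3]@np.array([(u-c['cx'])/f,(v-c['cy'])/f,1]); return M[:3,3],d/np.linalg.norm(d)
def st():
    s=ctrl.state(); print({k:np.round(s[k],3).tolist() for k in s if k in('time_s','position','tcp_rot','ft_force','gripper_width','joints')})
E
python3 - <<'E'
from h import *
a=snap('scene','scene0');b=snap('side','side0')
st()
cv2.imwrite('pics/both0.png',cv2.resize(np.vstack([a['color'],b['color']]),None,fx=.71,fy=.71))
for c in(a,b): print(np.linalg.inv(c['world_to_cam'])[:3,3],c['vfov'])
E
```

```text
{'time_s': 0.1, 'joints': [-1.214, 0.6, -0.003, 1.6, 0.002, 0.943, -0.08], 'position': [304.595, 657.49, 230.523], 'tcp_rot': [-0.676, -3.068, 0.002], 'ft_force': [-0.229, -0.612, 0.015], 'gripper_width': 85.487}
[1343.48039406  -51.09132382  811.721397  ] 52.900885573035374
[  248.78021633 -1166.95626278   830.03541358] 44.51087444660614
```

View pics/scene0.png

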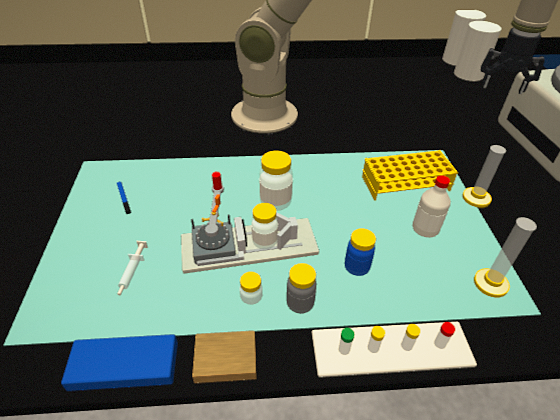

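View pics/side0.png

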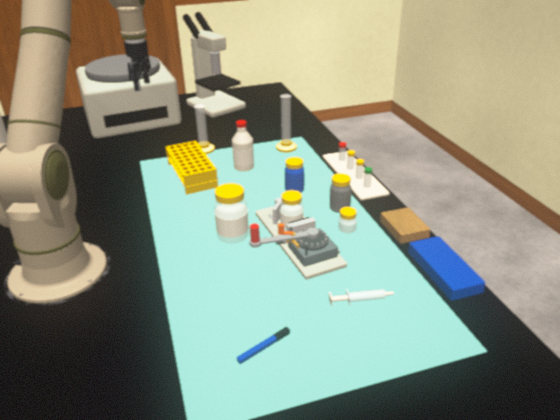

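The scene view shows the vise with its jar at (264,225), the red post at (217,180) and the orange tab near (216,200). A larger look-alike jar stands at (276,180). In the side view the post is at (255,234) and the tab at (283,230). Next I measure these points from both views.

```bash
cat > m.py <<'E'
from h import *
import sys
def seg(c,box,kind):
    x0,y0,x1,y1=box; hsv=cv2.cvtColor(c['color'],cv2.COLOR_BGR2HSV).astype(int); h,s,v=hsv[...,0],hsv[...,1],hsv[...,2]
    m={'red':((h<5)|(h>172))&(s>150)&(v>80),'orange':(h>=6)&(h<17)&(s>150)&(v>90),'yellow':(h>=20)&(h<34)&(s>140)&(v>90)}[kind]
    k=np.zeros_like(m); k[y0:y1,x0:x1]=m[y0:y1,x0:x1]; return k
if __name__=='__main__':
    for n,bx in(('scene0',{'red':(200,165,235,195),'orange':(195,185,235,225),'yellow':(248,200,282,222)}),('side0',{'red':(245,220,265,250),'orange':(265,215,300,245),'yellow':(278,188,305,206)})):
        c=pickle.load(open(n+'.pkl','rb')); Q=cloud(c)
        for k,b in bx.items():
            m=seg(c,b,k); P=Q[m]; P=P[~np.isnan(P[:,0])]; vv,uu=np.nonzero(m)
            print(n,k,m.sum(),'px',uu.min(),uu.max(),vv.min(),vv.max(),'mean',P.mean(0).round(),'p5',np.percentile(P,5,0).round(),'p95',np.percentile(P,95,0).round())
            if k!='red':
                t=P[P[:,2]>np.percentile(P[:,2],95)-6]; print('   top',t.mean(0).round(1), 'rect',cv2.minAreaRect(t[:,:2].astype(np.float32)))
        # plate pixels
        bm=(Q[...,2]>9)&(Q[...,2]<20)&(Q[...,0]>450)&(Q[...,0]<900)&(abs(Q[...,1])<350)
        nn,lab,stt,_=cv2.connectedComponentsWithStats(bm.astype(np.uint8))
        i=1+np.argmax(stt[1:,4]); P=Q[lab==i]; print('plate',stt[i],cv2.minAreaRect(P[:,:2].astype(np.float32)))
        big=cv2.resize(c['color'][150:290,160:340] if n=='scene0' else c['color'][170:290,200:370],None,fx=4,fy=4,interpolation=cv2.INTER_CUBIC); cv2.imwrite(f'pics/{n}_z.png',big)
E
python3 m.py
```

```text
scene0 red 135 px 212 221 172 189 mean [ 500. -144.  109.] p5 [ 488. -153.   84.] p95 [ 505. -135.  126.]
scene0 orange 70 px 212 219 194 211 mean [ 570. -142.   97.] p5 [ 556. -150.   85.] p95 [ 588. -136.  112.]
   top [ 565.3 -140.   110.7] rect ((562.7548828125, -138.73574829101562), (7.263911724090576, 18.318418502807617), 66.84765625)
scene0 yellow 380 px 253 275 203 221 mean [634. -27. 118.] p5 [608. -50. 110.] p95 [655.  -5. 122.]
   top [631.2 -26.7 119.6] rect ((629.8636474609375, -27.078935623168945), (52.14159393310547, 57.309688568115234), 88.63311004638672)
plate [ 182  218  138   55 2070] ((633.071533203125, -65.87579345703125), (122.45228576660156, 334.948486328125), 6.954681396484375)
side0 red 81 px 251 257 224 240 mean [ 488. -155.  113.] p5 [ 482. -160.   92.] p95 [ 495. -147.  128.]
side0 orange 66 px 279 292 224 234 mean [ 566. -146.   96.] p5 [ 555. -154.   85.] p95 [ 587. -141.  112.]
   top [ 559.6 -145.   110.1] rect ((559.1875, -144.47598266601562), (10.836294174194336, 8.873259544372559), 46.60018539428711)
side0 yellow 219 px 282 300 190 203 mean [624. -36. 119.] p5 [602. -56. 111.] p95 [647.  -9. 123.]
   top [625.  -32.5 120.4] rect ((627.19775390625, -29.147254943847656), (60.485633850097656, 51.000003814697266), 49.540428161621094)
plate [279 244  68  34 680] ((639.33056640625, -159.56100463867188), (123.59562683105469, 156.8052978515625), 6.736786842346191)
```

View pics/scene0_z.png

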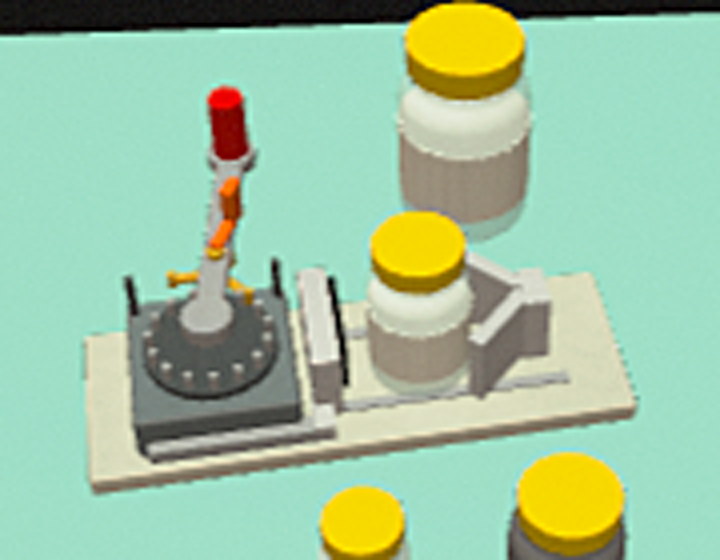

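The zoom shows the post top near (216,173), the hub near (212,229) and the tab leaning towards the jar. The vise yaw is about +7°. I now fit the post, hub, wheel and jars.

```bash
cat > m2.py <<'E'
from h import *
from m import seg
from scipy.optimize import least_squares
c=pickle.load(open('scene0.pkl','rb')); s=pickle.load(open('side0.pkl','rb'))
def at(c,u,v,z): o,d=ray(c,u,v); return (o+d*(z-o[2])/d[2]).round(1)
print('hub',at(c,212,229.5,82),'post top',at(c,216.3,173.5,126))
# post: pixel-column centroid rays of red masks at both views -> axis line x,y (horizontal triangulation)
def tri(ms):
    A=[];B=[]
    for cc,u,v in ms:
        o,d=ray(cc,u,v); P=np.eye(3)-np.outer(d,d); A.append(P);B.append(P@o)
    p=np.linalg.solve(sum(A),sum(B)); return p.round(1),[round(float(np.linalg.norm(a@p-b)),1) for a,b in zip(A,B)]
for k,b1,b2 in(('red',(200,165,235,195),(245,220,265,250)),('orange',(195,185,235,225),(265,215,300,245)),('yellow',(248,200,282,222),(278,188,305,206))):
    r=[]
    for cc,b in((c,b1),(s,b2)):
        v,u=np.nonzero(seg(cc,b,k)); r.append((cc,u.mean(),v.mean()))
    print(k,tri(r))
# circle fits with fixed radius on surface points
Q=np.vstack([cloud(c).reshape(-1,3),cloud(s).reshape(-1,3)]); Q=Q[~np.isnan(Q[:,0])]
def circ(cen,rr,z0,z1,R):
    P=Q[(Q[:,2]>z0)&(Q[:,2]<z1)&(np.hypot(*(Q[:,:2]-cen).T)<rr)]
    f=least_squares(lambda p:np.hypot(*(P[:,:2]-p[:2]).T)-p[2],[*cen,R],loss='soft_l1'); return f.x.round(1),len(P)
print('post',circ((493,-148),22,88,120,12)); print('jar',circ((627,-29),40,40,75,32))
bigt=Q[(Q[:,2]>60)&(Q[:,0]>400)&(Q[:,0]<600)&(Q[:,1]>-90)&(Q[:,1]<120)]
print('big jar',np.percentile(bigt,[2,98],0).round(), circ(np.median(bigt[:,:2],0),70,30,90,40))
g=Q[(Q[:,2]>45)&(Q[:,2]<53)&(np.hypot(Q[:,0]-645,Q[:,1]+135)<85)]; print('gearbox',cv2.minAreaRect(g[:,:2].astype(np.float32)))
E
python3 m2.py
```

```text
hub [ 647.6 -151.6   82. ] post top [ 492.4 -143.3  126. ]
red (array([ 491.8, -143.9,  103.8]), [1.2, 1.2])
orange (array([ 566.9, -143.1,   93.7]), [0.4, 0.4])
yellow (array([627.5, -26.9, 112.8]), [0.5, 0.5])
post (array([ 490.2, -144. ,   13.1]), 179)
jar (array([626.4, -26.1,  33.6]), 418)
big jar [[423. -38.  62.]
 [598.  48. 149.]] (array([463.7,  12. ,  46.4]), 1154)
gearbox ((638.119140625, -131.6603240966797), (106.40140533447266, 157.0817108154297), 7.76720666885376)
```

View pics/side0_z.png

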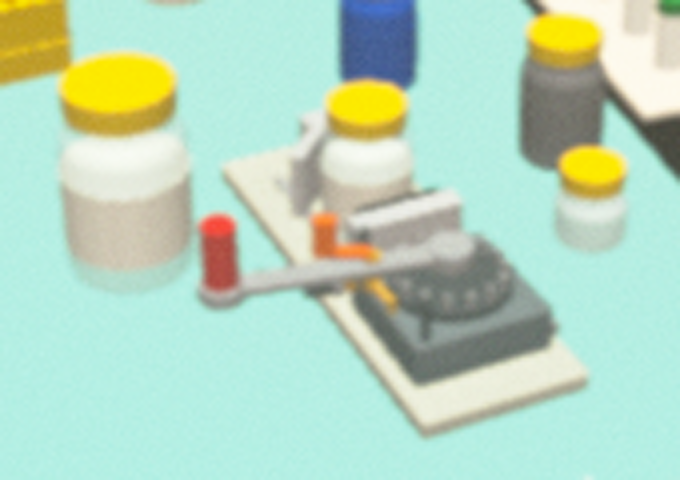

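The triangulated points fit the text: the post is at (492,-144), spindle about (644,-152), jar about (627,-26) at y=127 of the vise, and yaw 7°. That puts the handle angle near -0.17. The big jar's height and clearance still need checking. I'll move above the handle and refine with the wrist camera.

Emit:
{"method": "drive_tool", "body": {
  "dp": [
    [0.0115,-0.038,0.002],
    [0.0115,-0.038,0.002],
    [0.0115,-0.038,0.002],
    [0.0115,-0.038,0.002],
    [0.0115,-0.038,0.002],
    [0.0115,-0.038,0.002],
    [0.0115,-0.038,0.002],
    [0.0115,-0.038,0.002],
    [0.0115,-0.038,0.002],
    [0.0115,-0.038,0.002]
  ],
  "turn": [1.1,1.1,1.1,1.1,1.1,1.1,1.1,1.1,1.1,1.1]
}}

```text
time_s: 0.93
position: [419.8, 275.9, 251.2]
tcp_rot: [-0.377, -3.119, 0.0]
ft_force: [1.2, 1.0, -0.4]
gripper_width: 85.5
grip_force: 0.0
```

Emit:
{"method": "drive_tool", "body": {
  "dp": [
    [0.0115,-0.038,0.002],
    [0.0115,-0.038,0.002],
    [0.0115,-0.038,0.002],
    [0.0115,-0.038,0.002],
    [0.0115,-0.038,0.002],
    [0.0115,-0.038,0.002],
    [0.0115,-0.038,0.002],
    [0.0115,-0.038,0.002],
    [0.0115,-0.038,0.002],
    [0.0115,-0.038,0.002]
  ],
  "turn": [1.1,1.1,1.1,1.1,1.1,1.1,1.1,1.1,1.1,1.1]
}}

```text
time_s: 1.77
position: [534.8, -104.2, 271.3]
tcp_rot: [-0.077, -3.141, -0.0]
ft_force: [1.6, 0.8, 0.2]
gripper_width: 85.4
grip_force: 0.0
```

```bash
python3 - <<'E'
from h import *
st(); c=snap('wrist','wrist1'); st(); M=np.linalg.inv(c['world_to_cam']); print(M.round(2),c['vfov'])
E
```

```text
{'time_s': 1.767, 'joints': [0.057, 0.336, 0.042, 1.97, -0.019, 0.836, 1.631], 'position': [534.769, -104.176, 271.306], 'tcp_rot': [-0.077, -3.141, -0.0], 'ft_force': [1.599, 0.797, 0.193], 'gripper_width': 85.391}
{'time_s': 1.817, 'joints': [0.064, 0.339, 0.05, 1.965, -0.017, 0.836, 1.637], 'position': [536.555, -112.936, 271.83], 'tcp_rot': [0.087, 3.138, -0.007], 'ft_force': [4.307, -7.739, 2.036], 'gripper_width': 85.444}
[[ 5.0000e-02  9.6000e-01  2.6000e-01  4.6864e+02]
 [ 1.0000e+00 -5.0000e-02 -1.0000e-02 -1.0136e+02]
 [ 0.0000e+00  2.6000e-01 -9.7000e-01  4.1373e+02]
 [ 0.0000e+00  0.0000e+00  0.0000e+00  1.0000e+00]] 66.68072889889716
```

View pics/wrist1.png

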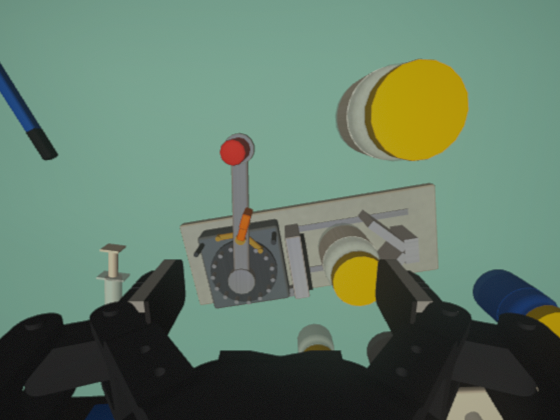

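The wrist view shows the post top at (234,152), hub at (242,280), tab at (246,224), jar lid at (355,280) and the big jar's lid at (419,110).

```bash
python3 - <<'E'
from h import *
st()
c=snap('wrist','wrist2'); Q=cloud(c); old=pickle.load(open('wrist1.pkl','rb'))
def at(c,u,v,z): o,d=ray(c,u,v); return (o+d*(z-o[2])/d[2]).round(1)
def blobs(c):
    hsv=cv2.cvtColor(c['color'],cv2.COLOR_BGR2HSV).astype(int);h,s,v=hsv[...,0],hsv[...,1],hsv[...,2];Q=cloud(c)
    for k,m,z in(('red',((h<5)|(h>172))&(s>150)&(v>60)&(Q[...,2]>118),126),('orange',(h>=6)&(h<17)&(s>150)&(Q[...,2]>106),112),('yellow',(h>=18)&(h<34)&(s>150)&(Q[...,2]>100),0)):
        n,lab,stt,cen=cv2.connectedComponentsWithStats(m.astype(np.uint8))
        for i in range(1,n):
            if stt[i,4]>25:
                P=Q[lab==i]; zt=np.nanmedian(P[:,2]); top=P[P[:,2]>zt-4]
                print(k,cen[i].round(1),stt[i,4],'z',zt.round(1),'mean',np.nanmean(top,0).round(1),'rect',np.round(cv2.minAreaRect(top[:,:2].astype(np.float32))[1]), 'ray', at(c,*cen[i],z or zt))
blobs(old); blobs(c)
print('hub',at(old,241.5,280,82))
# hub / wheel / arm by depth
for cc,n in((old,'old'),(c,'new')):
    Q=cloud(cc)
    P=Q[(Q[...,2]>78.5)&(Q[...,2]<86)&(np.hypot(Q[...,0]-644,Q[...,1]+152)<35)]
    print(n,'hub pts',len(P),np.nanmean(P,0).round(1),cv2.minAreaRect(P[:,:2].astype(np.float32)))
    P=Q[(Q[...,2]>10)&(Q[...,2]<19)&(Q[...,0]>480)&(Q[...,0]<750)&(Q[...,1]>-260)&(Q[...,1]<140)]
    print('plate',cv2.minAreaRect(P[:,:2].astype(np.float32)))
E
```

```text
{'time_s': 1.817, 'joints': [0.064, 0.339, 0.05, 1.965, -0.017, 0.836, 1.637], 'position': [536.555, -112.936, 271.83], 'tcp_rot': [0.087, 3.138, -0.007], 'ft_force': [4.307, -7.739, 2.036], 'gripper_width': 85.444}
red [232.6 151.9] 493 z 125.6 mean [ 490.3 -144.6  125.6] rect [22. 22.] ray [ 490.2 -144.6  126. ]
orange [244.6 220.9] 127 z 111.4 mean [ 559.3 -140.9  111.3] rect [ 8. 16.] ray [ 558.9 -140.7  112. ]
yellow [416.8 109.7] 8006 z 146.7 mean [463.1   9.3 146.7] rect [78. 77.] ray [462.9   8.3 146.7]
yellow [355.7 278.2] 2029 z 119.7 mean [622.3 -32.9 123.4] rect [128.  47.] ray [622.7 -32.2 119.7]
yellow [550.4 320.4] 407 z 104.7 mean [685.  177.5 115.4] rect [298.  22.] ray [692.5 187.1 104.7]
red [242.7 149.1] 492 z 125.6 mean [ 490.3 -144.6  125.5] rect [22. 22.] ray [ 490.2 -144.5  126. ]
orange [254.2 218.3] 126 z 111.4 mean [ 559.4 -141.   111.4] rect [ 8. 16.] ray [ 558.9 -140.8  112. ]
yellow [427.9 105.3] 8184 z 146.7 mean [463.1   9.2 146.7] rect [78. 77.] ray [462.8   8.  146.7]
yellow [361.8 274.2] 1655 z 119.7 mean [620.4 -37.4 125.3] rect [132.  49.] ray [621.4 -36.  119.7]
yellow [552.2 320.7] 366 z 104.6 mean [688.8 168.2 115.7] rect [297.  25.] ray [697.  178.3 104.6]
hub [ 638.2 -153.8   82. ]
old hub pts 714 [ 633.7 -154.4   81.1] ((632.3290405273438, -154.12326049804688), (29.907121658325195, 46.401554107666016), 85.95983123779297)
plate ((588.2383422851562, -73.51083374023438), (202.22720336914062, 334.6837463378906), 6.807187557220459)
new hub pts 718 [ 633.7 -154.5   81.1] ((632.59912109375, -156.38064575195312), (45.541385650634766, 30.708816528320312), 11.919417381286621)
plate ((588.4029541015625, -73.29209899902344), (202.80833435058594, 335.0992736816406), 6.850696086883545)
```

The two wrist pictures agree to 0.2 mm:
- **Post:** (490.3,-144.6), with its top at 126.
- **Spindle:** about (640,-154), 150 mm from the post as specified, so the handle angle is about -0.18.
- **Tab:** (559,-141), with its top at 112.
- **Big jar:** (463,9), 147 mm high.

I shut the fingers and descend on the jar side of the tab.

Emit:
{"method": "drive_tool", "body": {
  "dp": [
    [0.003,0,-0.01],
    [0.003,0,-0.015],
    [0.003,0,-0.015],
    [0.003,0,-0.015],
    [0.003,0,-0.015],
    [0.003,0,-0.015],
    [0.003,0,-0.015],
    [0.003,0,-0.015],
    [0.001,0,-0.015],
    [0,0,-0.015]
  ],
  "turn": [0,0,0,0,0,0,0,0,0,0],
  "jaw": 1,
  "grip_force": 20
}}

```text
time_s: 2.7
position: [559.5, -99.9, 124.7]
tcp_rot: [-0.075, -3.14, -0.001]
ft_force: [0.4, 1.1, 0.8]
gripper_width: -0.0
grip_force: 0.0
```

Emit:
{"method": "drive_tool", "body": {
  "dp": [
    [0,0,-0.01],
    [0,0,-0.01],
    [0,0,-0.01],
    [0,0,-0.004],
    [0,0,0],
    [0,0,0],
    [0,0,0],
    [0,0,0],
    [0,0,0],
    [0,0,0]
  ],
  "turn": [0,0,0,0,0,0,0,0,0,0]
}}

```text
time_s: 3.53
position: [560.0, -102.2, 92.7]
tcp_rot: [0.078, 3.14, -0.0]
ft_force: [0.5, -0.1, -0.1]
gripper_width: -0.2
grip_force: 0.0
```

Emit:
{"method": "drive_tool", "body": {
  "dp": [
    [0,-0.004,0],
    [0,-0.003,0],
    [0,-0.003,0],
    [0,-0.002,0],
    [0,-0.002,0],
    [0,-0.002,0],
    [0,-0.002,0],
    [0,-0.002,0],
    [0,-0.002,0],
    [0,-0.002,0]
  ],
  "turn": [0,0,0,0,0,0,0,0,0,0]
}}

```text
time_s: 4.37
position: [559.6, -126.2, 92.2]
tcp_rot: [-0.078, -3.14, -0.0]
ft_force: [0.5, 0.4, 0.2]
gripper_width: 0.1
grip_force: 0.3
```

Emit:
{"method": "drive_tool", "body": {
  "dp": [
    [0,-0.001,0],
    [0,-0.001,0],
    [0,-0.001,0],
    [0,-0.001,0],
    [0,-0.001,0],
    [0,-0.001,0],
    [0,-0.001,0],
    [0,-0.001,0],
    [0,-0.001,0],
    [0,-0.001,0]
  ],
  "turn": [0,0,0,0,0,0,0,0,0,0]
}}

```text
time_s: 5.2
position: [559.8, -136.3, 92.3]
tcp_rot: [0.078, 3.141, -0.0]
ft_force: [-0.0, -0.8, 0.3]
gripper_width: 0.1
grip_force: 0.0
```

```bash
cat > b.py <<'E'
from h import *
def blobs(c):
    hsv=cv2.cvtColor(c['color'],cv2.COLOR_BGR2HSV).astype(int);h,s,v=hsv[...,0],hsv[...,1],hsv[...,2];Q=cloud(c)
    near=(Q[...,0]>420)&(Q[...,0]<660)&(Q[...,1]<60)&(Q[...,1]>-300)
    for k,m in(('red',((h<5)|(h>172))&(s>150)&(v>60)&(Q[...,2]>118)&(Q[...,2]<132)),('orange',(h>=6)&(h<17)&(s>150)&(Q[...,2]>100)&(Q[...,2]<120)),('lid',(h>=18)&(h<34)&(s>150)&(Q[...,2]>105)&(Q[...,2]<125))):
        n,lab,stt,cen=cv2.connectedComponentsWithStats((m&near).astype(np.uint8))
        for i in range(1,n):
            if stt[i,4]>8:
                P=Q[lab==i]; print(k,stt[i,4],np.nanmean(P,0).round(1),'min',np.nanmin(P,0).round(),'max',np.nanmax(P,0).round())
if __name__=='__main__':
    import sys
    st(); c=snap(sys.argv[1],sys.argv[2]); blobs(c)
E
python3 b.py wrist w3; python3 b.py side s3
```

```text
{'time_s': 5.2, 'joints': [0.13, 0.613, 0.015, 2.057, -0.019, 0.471, 1.68], 'position': [559.757, -136.293, 92.288], 'tcp_rot': [0.078, 3.141, -0.0], 'ft_force': [-0.005, -0.815, 0.319], 'gripper_width': 0.088}
red 3763 [ 490.5 -145.   125.6] min [ 479. -156.  122.] max [ 502. -134.  128.]
orange 883 [ 557.3 -161.2  109.1] min [ 551. -168.  100.] max [ 565. -156.  114.]
lid 1239 [599.9 -26.2 114.1] min [598. -39. 105.] max [608. -11. 121.]
{'time_s': 5.25, 'joints': [0.13, 0.613, 0.015, 2.057, -0.019, 0.471, 1.68], 'position': [559.743, -136.52, 92.304], 'tcp_rot': [0.079, 3.14, -0.0], 'ft_force': [-0.068, 0.549, 0.402], 'gripper_width': -0.347}
red 36 [ 489.4 -152.6  124.6] min [ 481. -161.  118.] max [ 498. -141.  129.]
orange 30 [ 559.2 -165.3  108.6] min [ 552. -172.  100.] max [ 565. -153.  114.]
lid 151 [630.8 -37.6 119. ] min [610. -60. 109.] max [652.   2. 124.]
```

The wrist and side views both put the tab at y≈-161, the tightening side, and the post hasn't moved. Next I back off, rise, and cage the post between part-open fingers.

Emit:
{"method": "drive_tool", "body": {
  "dp": [
    [0,0.006,0],
    [0,0.006,0.005],
    [0,0,0.02],
    [0,0,0.02],
    [0,0,0.02],
    [-0.014,-0.004,0],
    [-0.014,-0.004,0],
    [-0.014,-0.004,0],
    [-0.014,-0.004,0],
    [-0.0137,-0.004,0]
  ],
  "turn": [0,0,0,0,0,0,0,0,0,0]
}}

```text
time_s: 6.13
position: [489.4, -143.4, 157.7]
tcp_rot: [0.077, 3.14, 0.0]
ft_force: [0.3, -0.4, -0.2]
gripper_width: 0.3
grip_force: 0.0
```

Emit:
{"method": "drive_tool", "body": {
  "dp": [
    [0,0,0],
    [0,0,0],
    [0,0,0],
    [0,0,0],
    [0,0,-0.005],
    [0,0,-0.005],
    [0,0,-0.005],
    [0,0,0],
    [0,0,0],
    [0,0,0]
  ],
  "turn": [0,0,0,0,0,0,0,0,0,0],
  "jaw": 0.1
}}

```text
time_s: 6.97
position: [490.0, -144.1, 142.1]
tcp_rot: [-0.078, -3.14, -0.0]
ft_force: [0.1, 0.9, 0.5]
gripper_width: 38.2
grip_force: 0.0
```

```bash
python3 b.py wrist w4
```

```text
{'time_s': 6.967, 'joints': [0.163, 0.478, 0.016, 2.169, -0.016, 0.495, 1.712], 'position': [490.011, -144.147, 142.078], 'tcp_rot': [-0.078, -3.14, -0.0], 'ft_force': [0.145, 0.916, 0.508], 'gripper_width': 38.197}
red 1327 [ 489.2 -145.4  125.4] min [ 479. -156.  118.] max [ 502. -134.  128.]
orange 417 [ 556.4 -161.7  108.5] min [ 551. -168.  100.] max [ 566. -156.  114.]
lid 228 [611.  -50.  114.6] min [606. -54. 105.] max [615. -43. 121.]
```

View pics/w4.png

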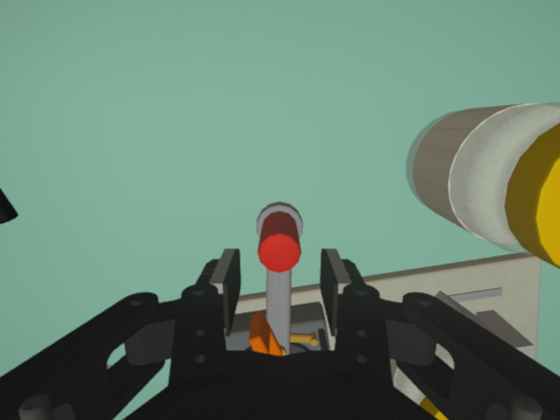

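The tab leans to -y, the tightening side, and the post is centred between the fingers near (278,245). I'll descend and work out the arc rows.

Emit:
{"method": "drive_tool", "body": {
  "dp": [
    [0,0,-0.006],
    [0,0,-0.006],
    [0,0,-0.006],
    [0,0,-0.006],
    [0,0,-0.006],
    [0,0,-0.006],
    [0,0,-0.006],
    [0,0,-0.006],
    [0,0,-0.004],
    [0,0,0]
  ],
  "turn": [0,0,0,0,0,0,0,0,0,0]
}}

```text
time_s: 7.85
position: [489.7, -144.1, 89.3]
tcp_rot: [-0.078, -3.139, -0.0]
ft_force: [-0.4, -0.8, -0.0]
gripper_width: 38.5
grip_force: 0.0
```

```bash
cat > arc.py <<'E'
import numpy as np,sys
a=float(sys.argv[1]); steps=[float(x) for x in sys.argv[2:]]
for st in steps:   # step deg per row, 10 rows each
    f=np.radians(a+st*np.arange(11)); p=np.stack([.640+.150*np.cos(f),-.154+.150*np.sin(f)],1)
    d=np.diff(p.round(4),axis=0).round(4); print(a,'->',a+st*10,p[-1].round(4)); print([[*map(float,x),0] for x in d]); a+=st*10
E
python3 arc.py 176.5 2 2 0.8
```

```text
176.5 -> 196.5 [ 0.4962 -0.1966]
[[-0.0002, -0.0053, 0], [-0.0001, -0.0052, 0], [0.0001, -0.0052, 0], [0.0004, -0.0053, 0], [0.0005, -0.0052, 0], [0.0006, -0.0052, 0], [0.0009, -0.0051, 0], [0.0011, -0.0052, 0], [0.0012, -0.0051, 0], [0.0014, -0.005, 0]]
196.5 -> 216.5 [ 0.5194 -0.2432]
[[0.0016, -0.005, 0], [0.0017, -0.0049, 0], [0.0019, -0.0049, 0], [0.0021, -0.0048, 0], [0.0023, -0.0047, 0], [0.0024, -0.0047, 0], [0.0026, -0.0045, 0], [0.0027, -0.0045, 0], [0.0029, -0.0044, 0], [0.003, -0.0042, 0]]
216.5 -> 224.5 [ 0.533  -0.2591]
[[0.0013, -0.0017, 0], [0.0013, -0.0017, 0], [0.0013, -0.0016, 0], [0.0013, -0.0016, 0], [0.0013, -0.0016, 0], [0.0014, -0.0016, 0], [0.0014, -0.0016, 0], [0.0014, -0.0015, 0], [0.0015, -0.0015, 0], [0.0014, -0.0015, 0]]
```

Emit:
{"method": "drive_tool", "body": {
  "dp": [
    [0,-0.0053,0],
    [0,-0.0052,0],
    [0.0001,-0.0052,0],
    [0.0004,-0.0053,0],
    [0.0005,-0.0052,0],
    [0.0006,-0.0052,0],
    [0.0009,-0.0051,0],
    [0.0011,-0.0052,0],
    [0.0012,-0.0051,0],
    [0.0014,-0.005,0]
  ],
  "turn": [2,2,2,2,2,2,2,2,2,2]
}}

```text
time_s: 8.68
position: [495.9, -195.3, 90.3]
tcp_rot: [0.472, -3.105, -0.002]
ft_force: [-0.8, 4.0, -0.7]
gripper_width: 38.4
grip_force: 1.8
```

Emit:
{"method": "drive_tool", "body": {
  "dp": [
    [0.0016,-0.005,0],
    [0.0017,-0.0049,0],
    [0.0019,-0.0049,0],
    [0.0021,-0.0048,0],
    [0.0023,-0.0047,0],
    [0.0024,-0.0047,0],
    [0.0026,-0.0045,0],
    [0.0027,-0.0045,0],
    [0.0029,-0.0044,0],
    [0.003,-0.0042,0]
  ],
  "turn": [2,2,2,2,2,2,2,2,2,2]
}}

```text
time_s: 9.52
position: [518.6, -242.1, 90.3]
tcp_rot: [1.003, -2.976, -0.002]
ft_force: [-2.3, 2.6, 1.9]
gripper_width: 38.2
grip_force: 1.8
```

Emit:
{"method": "drive_tool", "body": {
  "dp": [
    [0.0013,-0.0017,0],
    [0.0013,-0.0017,0],
    [0.0013,-0.0016,0],
    [0.0013,-0.0016,0],
    [0.0013,-0.0016,0],
    [0.0014,-0.0016,0],
    [0.0014,-0.0016,0],
    [0.0014,-0.0015,0],
    [0.0015,-0.0015,0],
    [0.0014,-0.0015,0]
  ],
  "turn": [0.8,0.8,0.8,0.8,0.8,0.8,0.8,0.8,0.8,0.8]
}}

```text
time_s: 10.35
position: [532.9, -258.7, 90.2]
tcp_rot: [1.207, -2.9, -0.0]
ft_force: [-4.4, 1.3, 0.5]
gripper_width: 38.4
grip_force: 1.9
```

```bash
cat > v.py <<'E'
# jar, jaw in vise frame from the scene camera
from b import *
import sys
st(); c=snap('scene',sys.argv[1]); blobs(c)
Q=cloud(c); a=np.radians(6.85); R=np.array([[np.cos(a),np.sin(a)],[-np.sin(a),np.cos(a)]])
V=Q.copy(); V[...,:2]=(Q[...,:2]-[640,-154])@R.T
hsv=cv2.cvtColor(c['color'],cv2.COLOR_BGR2HSV).astype(int);h,s,v=hsv[...,0],hsv[...,1],hsv[...,2]
m=(h>=18)&(h<34)&(s>140)&(abs(V[...,0])<45)&(V[...,1]>80)&(V[...,1]<200)&(V[...,2]>100)&(V[...,2]<128)
vv,uu=np.nonzero(m); print('lid px',uu.mean().round(1),vv.mean().round(1),'vise mean',V[m].mean(0).round(1),'y5-95',np.percentile(V[m][:,1],[3,97]).round(1))
m=(abs(V[...,0])<38)&(V[...,1]>40)&(V[...,1]<125)&(V[...,2]>64)&(V[...,2]<74)&(s<60)
print('jaw top y',np.percentile(V[m][:,1],[3,50,97]).round(1),m.sum())
E
python3 v.py sc5; python3 b.py wrist w5
```

```text
{'time_s': 10.35, 'joints': [0.523, 0.639, -0.246, 2.009, 0.293, 0.528, 2.428], 'position': [532.928, -258.732, 90.151], 'tcp_rot': [1.207, -2.9, -0.0], 'ft_force': [-4.432, 1.277, 0.524], 'gripper_width': 38.36}
red 60 [ 532.5 -251.1  124.6] min [ 519. -264.  119.] max [ 542. -241.  128.]
orange 33 [ 592.9 -214.9  107.8] min [ 586. -222.  100.] max [ 597. -208.  113.]
lid 384 [634.1 -27.2 118.2] min [600. -54. 105.] max [659.  -1. 123.]
lid px 264.1 212.6 vise mean [  9.4 126.5 118.1] y5-95 [102.4 150.4]
jaw top y [ 70.7  82.7 119.4] 239
{'time_s': 10.4, 'joints': [0.523, 0.639, -0.247, 2.008, 0.294, 0.528, 2.429], 'position': [533.332, -259.087, 90.171], 'tcp_rot': [-1.209, 2.9, -0.0], 'ft_force': [-3.819, -0.679, 0.285], 'gripper_width': 38.483}
red 2943 [ 526.7 -256.   124.9] min [ 516. -266.  118.] max [ 539. -241.  128.]
```

The first stroke is done, with about 3.9 N winding force and the handle at about +0.61. Joint 7 is near its range limit, so I trim the tool turn by 3° on the way back. Now the return stroke.

```bash
python3 arc.py 224.5 -2.5 -2.5 -2.5; python3 arc.py 149.5 2.5 2.5 1.2 ; python3 - <<'E'
from h import *
for n in('scene0','sc5'):
    c=pickle.load(open(n+'.pkl','rb'));Q=cloud(c);a=np.radians(6.85);R=np.array([[np.cos(a),np.sin(a)],[-np.sin(a),np.cos(a)]])
    V=Q.copy();V[...,:2]=(Q[...,:2]-[640,-154])@R.T
    m=(abs(V[...,0])<30)&(V[...,1]>45)&(V[...,1]<98)&(V[...,2]>66)&(V[...,2]<73);print(n,np.percentile(V[m][:,1],[5,50,95]).round(1),m.sum())
E
```

```text
224.5 -> 199.5 [ 0.4986 -0.2041]
[[-0.0045, 0.0047, 0], [-0.0042, 0.005, 0], [-0.0041, 0.0051, 0], [-0.0038, 0.0053, 0], [-0.0036, 0.0055, 0], [-0.0034, 0.0056, 0], [-0.0031, 0.0058, 0], [-0.0028, 0.0059, 0], [-0.0026, 0.006, 0], [-0.0023, 0.0061, 0]]
199.5 -> 174.5 [ 0.4907 -0.1396]
[[-0.002, 0.0062, 0], [-0.0018, 0.0063, 0], [-0.0015, 0.0064, 0], [-0.0012, 0.0064, 0], [-0.001, 0.0065, 0], [-0.0006, 0.0065, 0], [-0.0004, 0.0066, 0], [-0.0001, 0.0065, 0], [0.0002, 0.0066, 0], [0.0005, 0.0065, 0]]
174.5 -> 149.5 [ 0.5108 -0.0779]
[[0.0008, 0.0065, 0], [0.001, 0.0064, 0], [0.0013, 0.0064, 0], [0.0017, 0.0064, 0], [0.0018, 0.0063, 0], [0.0022, 0.0061, 0], [0.0024, 0.0061, 0], [0.0027, 0.006, 0], [0.003, 0.0058, 0], [0.0032, 0.0057, 0]]
149.5 -> 174.5 [ 0.4907 -0.1396]
[[-0.0032, -0.0057, 0], [-0.003, -0.0058, 0], [-0.0027, -0.006, 0], [-0.0024, -0.0061, 0], [-0.0022, -0.0061, 0], [-0.0018, -0.0063, 0], [-0.0017, -0.0064, 0], [-0.0013, -0.0064, 0], [-0.001, -0.0064, 0], [-0.0008, -0.0065, 0]]
174.5 -> 199.5 [ 0.4986 -0.2041]
[[-0.0005, -0.0065, 0], [-0.0002, -0.0066, 0], [0.0001, -0.0065, 0], [0.0004, -0.0066, 0], [0.0006, -0.0065, 0], [0.001, -0.0065, 0], [0.0012, -0.0064, 0], [0.0015, -0.0064, 0], [0.0018, -0.0063, 0], [0.002, -0.0062, 0]]
199.5 -> 211.5 [ 0.5121 -0.2324]
[[0.0011, -0.0029, 0], [0.0011, -0.0029, 0], [0.0012, -0.003, 0], [0.0013, -0.0028, 0], [0.0013, -0.0029, 0], [0.0014, -0.0028, 0], [0.0014, -0.0028, 0], [0.0015, -0.0028, 0], [0.0016, -0.0027, 0], [0.0016, -0.0027, 0]]
scene0 [58.6 68.9 79.7] 168
sc5 [71.9 82.4 92.9] 171
```

The jaw has advanced about 13.4 mm in the scene camera. I'll do the return stroke now.

Emit:
{"method": "drive_tool", "body": {
  "dp": [
    [-0.0045,0.0047,0],
    [-0.0042,0.005,0],
    [-0.0041,0.0051,0],
    [-0.0038,0.0053,0],
    [-0.0036,0.0055,0],
    [-0.0034,0.0056,0],
    [-0.0031,0.0058,0],
    [-0.0028,0.0059,0],
    [-0.0026,0.006,0],
    [-0.0023,0.0061,0]
  ],
  "turn": [-2.8,-2.8,-2.8,-2.8,-2.8,-2.8,-2.8,-2.8,-2.8,-2.8]
}}

```text
time_s: 11.28
position: [501.0, -203.7, 90.8]
tcp_rot: [-0.464, 3.103, -0.003]
ft_force: [0.7, -0.5, -0.1]
gripper_width: 38.4
grip_force: 0.6
```

Emit:
{"method": "drive_tool", "body": {
  "dp": [
    [-0.002,0.0062,0],
    [-0.0018,0.0063,0],
    [-0.0015,0.0064,0],
    [-0.0012,0.0064,0],
    [-0.001,0.0065,0],
    [-0.0006,0.0065,0],
    [-0.0004,0.0066,0],
    [-0.0001,0.0065,0],
    [0.0002,0.0066,0],
    [0.0005,0.0065,0]
  ],
  "turn": [-2.5,-2.5,-2.5,-2.5,-2.5,-2.5,-2.5,-2.5,-2.5,-2.5]
}}

```text
time_s: 12.12
position: [493.0, -139.1, 90.8]
tcp_rot: [0.218, 3.129, -0.001]
ft_force: [0.3, -1.9, 0.6]
gripper_width: 38.9
grip_force: 0.6
```

Emit:
{"method": "drive_tool", "body": {
  "dp": [
    [0.0008,0.0065,0],
    [0.001,0.0064,0],
    [0.0013,0.0064,0],
    [0.0017,0.0064,0],
    [0.0018,0.0063,0],
    [0.0022,0.0061,0],
    [0.0024,0.0061,0],
    [0.0027,0.006,0],
    [0.003,0.0058,0],
    [0.0032,0.0057,0]
  ],
  "turn": [-2.5,-2.5,-2.5,-2.5,-2.5,-2.5,-2.5,-2.5,-2.5,-2.5]
}}

```text
time_s: 12.95
position: [513.1, -77.2, 90.7]
tcp_rot: [0.89, 3.009, 0.001]
ft_force: [0.0, -1.1, -0.4]
gripper_width: 38.7
grip_force: 0.6
```

```bash
cat >> v.py <<'E'
m=(abs(V[...,0])<30)&(V[...,1]>45)&(V[...,1]<115)&(V[...,2]>66)&(V[...,2]<73);print('jaw2',np.percentile(V[m][:,1],[5,50,95]).round(1),m.sum())
E
python3 v.py sc6;python3 b.py wrist w6
```

```text
{'time_s': 12.95, 'joints': [-0.073, 0.578, 0.162, 2.196, -0.239, 0.379, 1.28], 'position': [513.076, -77.171, 90.743], 'tcp_rot': [0.89, 3.009, 0.001], 'ft_force': [0.016, -1.097, -0.437], 'gripper_width': 38.685}
red 62 [513.1 -83.6 124.1] min [498. -96. 118.] max [523. -73. 128.]
orange 27 [ 571.5 -119.7  108.1] min [ 562. -125.  101.] max [ 578. -116.  114.]
lid 387 [634.3 -27.3 118.2] min [601. -53. 105.] max [658.  -1. 124.]
lid px 264.0 212.6 vise mean [  9.5 126.4 118.1] y5-95 [102.5 150.4]
jaw top y [ 70.6  82.9 121.1] 239
jaw2 [ 71.   82.7 100. ] 186
{'time_s': 13.0, 'joints': [-0.075, 0.579, 0.161, 2.195, -0.24, 0.379, 1.278], 'position': [513.758, -75.702, 90.642], 'tcp_rot': [0.892, 3.008, 0.002], 'ft_force': [1.159, 1.633, 0.06], 'gripper_width': 38.554}
red 2925 [507.2 -80.5 124.9] min [497. -96. 118.] max [520. -70. 128.]
lid 134 [609.6 -50.1 112. ] min [606. -53. 106.] max [614. -47. 119.]
```

The jaw held its position and the handle is at about -0.61. Next comes the second working stroke, with finer steps once the jar could be reaching the stop.

Emit:
{"method": "drive_tool", "body": {
  "dp": [
    [-0.0032,-0.0057,0],
    [-0.003,-0.0058,0],
    [-0.0027,-0.006,0],
    [-0.0024,-0.0061,0],
    [-0.0022,-0.0061,0],
    [-0.0018,-0.0063,0],
    [-0.0017,-0.0064,0],
    [-0.0013,-0.0064,0],
    [-0.001,-0.0064,0],
    [-0.0008,-0.0065,0]
  ],
  "turn": [2.5,2.5,2.5,2.5,2.5,2.5,2.5,2.5,2.5,2.5]
}}

```text
time_s: 13.88
position: [491.3, -139.2, 90.5]
tcp_rot: [0.208, 3.133, 0.0]
ft_force: [-1.0, 0.9, -0.4]
gripper_width: 38.8
grip_force: 0.7
```

```bash
python3 v.py sc7; python3 arc.py 174.5 1.2 0.6 0.6 0.6 0.6 0.6 0.6 0.4
```

```text
{'time_s': 13.883, 'joints': [0.144, 0.567, 0.03, 2.207, -0.046, 0.367, 1.65], 'position': [491.334, -139.215, 90.465], 'tcp_rot': [0.208, 3.133, 0.0], 'ft_force': [-1.014, 0.854, -0.368], 'gripper_width': 38.82}
red 53 [ 497.7 -131.5  124.5] min [ 486. -142.  118.] max [ 508. -121.  129.]
orange 23 [ 565.7 -153.7  108.5] min [ 556. -158.  101.] max [ 570. -150.  115.]
lid 384 [634.4 -27.1 118.2] min [601. -53. 106.] max [659.  -1. 123.]
lid px 264.1 212.6 vise mean [  9.6 126.6 118.1] y5-95 [102.6 150.6]
jaw top y [ 70.9  82.5 118.9] 232
jaw2 [71.7 82.4 97.6] 183
174.5 -> 186.5 [ 0.491 -0.171]
[[-0.0003, -0.0032, 0], [-0.0002, -0.0031, 0], [-0.0001, -0.0031, 0], [-0.0001, -0.0032, 0], [0.0, -0.0031, 0], [0.0001, -0.0031, 0], [0.0001, -0.0032, 0], [0.0002, -0.0031, 0], [0.0002, -0.0032, 0], [0.0004, -0.0031, 0]]
186.5 -> 192.5 [ 0.4936 -0.1865]
[[0.0002, -0.0015, 0], [0.0002, -0.0016, 0], [0.0002, -0.0016, 0], [0.0002, -0.0015, 0], [0.0003, -0.0016, 0], [0.0002, -0.0015, 0], [0.0003, -0.0015, 0], [0.0003, -0.0016, 0], [0.0003, -0.0015, 0], [0.0004, -0.0016, 0]]
192.5 -> 198.5 [ 0.497
[... 793 characters left out ...]
], [0.0008, -0.0013, 0], [0.0008, -0.0014, 0], [0.0009, -0.0013, 0], [0.0008, -0.0013, 0], [0.0009, -0.0013, 0], [0.0009, -0.0013, 0], [0.0009, -0.0013, 0], [0.0009, -0.0013, 0], [0.0009, -0.0012, 0]]
216.5 -> 222.5 [ 0.5294 -0.2553]
[[0.001, -0.0013, 0], [0.0009, -0.0012, 0], [0.001, -0.0013, 0], [0.001, -0.0012, 0], [0.001, -0.0012, 0], [0.001, -0.0012, 0], [0.001, -0.0012, 0], [0.001, -0.0012, 0], [0.0011, -0.0012, 0], [0.001, -0.0011, 0]]
222.5 -> 226.5 [ 0.5367 -0.2628]
[[0.0007, -0.0008, 0], [0.0007, -0.0008, 0], [0.0008, -0.0007, 0], [0.0007, -0.0008, 0], [0.0007, -0.0007, 0], [0.0007, -0.0008, 0], [0.0008, -0.0007, 0], [0.0007, -0.0008, 0], [0.0008, -0.0007, 0], [0.0007, -0.0007, 0]]
```

The pawl hadn't bitten yet (1.3 N, jaw unmoved), so clamping is at least 40° away. I go another 25°.

Emit:
{"method": "drive_tool", "body": {
  "dp": [
    [-0.0005,-0.0065,0],
    [-0.0002,-0.0066,0],
    [0.0001,-0.0065,0],
    [0.0004,-0.0066,0],
    [0.0006,-0.0065,0],
    [0.001,-0.0065,0],
    [0.0012,-0.0064,0],
    [0.0015,-0.0064,0],
    [0.0018,-0.0063,0],
    [0.002,-0.0062,0]
  ],
  "turn": [2.5,2.5,2.5,2.5,2.5,2.5,2.5,2.5,2.5,2.5]
}}

```text
time_s: 14.77
position: [498.9, -203.0, 90.4]
tcp_rot: [-0.473, 3.105, 0.001]
ft_force: [-1.7, 3.6, 2.9]
gripper_width: 38.5
grip_force: 1.9
```

```bash
python3 v.py sc8; python3 arc.py 199.5 1.2 1.2
```

```text
{'time_s': 14.767, 'joints': [0.351, 0.588, -0.1, 2.138, 0.134, 0.422, 2.019], 'position': [498.86, -202.97, 90.444], 'tcp_rot': [-0.473, 3.105, 0.001], 'ft_force': [-1.699, 3.613, 2.868], 'gripper_width': 38.496}
red 59 [ 502.2 -194.3  123.8] min [ 490. -205.  118.] max [ 513. -184.  128.]
orange 28 [ 571.6 -187.2  108.5] min [ 561. -194.  101.] max [ 578. -181.  114.]
lid 386 [633.  -22.1 118.2] min [598. -49. 105.] max [657.   4. 124.]
lid px 266.1 212.2 vise mean [  8.9 131.5 118. ] y5-95 [107.1 155.4]
jaw top y [ 78.8  90.1 119.4] 227
jaw2 [ 79.6  91.2 104.9] 183
199.5 -> 211.5 [ 0.5121 -0.2324]
[[0.0011, -0.0029, 0], [0.0011, -0.0029, 0], [0.0012, -0.003, 0], [0.0013, -0.0028, 0], [0.0013, -0.0029, 0], [0.0014, -0.0028, 0], [0.0014, -0.0028, 0], [0.0015, -0.0028, 0], [0.0016, -0.0027, 0], [0.0016, -0.0027, 0]]
211.5 -> 223.5 [ 0.5312 -0.2573]
[[0.0017, -0.0026, 0], [0.0017, -0.0027, 0], [0.0018, -0.0026, 0], [0.0018, -0.0025, 0], [0.0019, -0.0025, 0], [0.0019, -0.0025, 0], [0.002, -0.0024, 0], [0.0021, -0.0024, 0], [0.0021, -0.0024, 0], [0.0021, -0.0023, 0]]
```

The jaw has moved in by about 21 mm and is now carrying the jar, which is at y≈132. I finish the stroke slowly.

Emit:
{"method": "drive_tool", "body": {
  "dp": [
    [0.0011,-0.0029,0],
    [0.0011,-0.0029,0],
    [0.0012,-0.003,0],
    [0.0013,-0.0028,0],
    [0.0013,-0.0029,0],
    [0.0014,-0.0028,0],
    [0.0014,-0.0028,0],
    [0.0015,-0.0028,0],
    [0.0016,-0.0027,0],
    [0.0016,-0.0027,0]
  ],
  "turn": [1.2,1.2,1.2,1.2,1.2,1.2,1.2,1.2,1.2,1.2]
}}

```text
time_s: 15.65
position: [512.3, -232.0, 90.3]
tcp_rot: [-0.793, 3.04, 0.0]
ft_force: [-1.5, 3.5, 2.5]
gripper_width: 38.4
grip_force: 1.8
```

Emit:
{"method": "drive_tool", "body": {
  "dp": [
    [0.0017,-0.0026,0],
    [0.0017,-0.0027,0],
    [0.0018,-0.0026,0],
    [0.0018,-0.0025,0],
    [0.0019,-0.0025,0],
    [0.0019,-0.0025,0],
    [0.002,-0.0024,0],
    [0.0021,-0.0024,0],
    [0.0021,-0.0024,0],
    [0.0021,-0.0023,0]
  ],
  "turn": [1.2,1.2,1.2,1.2,1.2,1.2,1.2,1.2,1.2,1.2]
}}

```text
time_s: 16.48
position: [531.3, -256.9, 90.2]
tcp_rot: [1.107, -2.94, -0.0]
ft_force: [-1.3, 2.5, 3.9]
gripper_width: 38.5
grip_force: 1.8
```

```bash
python3 v.py sc9
```

```text
{'time_s': 16.483, 'joints': [0.509, 0.636, -0.229, 2.015, 0.274, 0.52, 2.375], 'position': [531.264, -256.947, 90.215], 'tcp_rot': [1.107, -2.94, -0.0], 'ft_force': [-1.266, 2.474, 3.867], 'gripper_width': 38.513}
red 64 [ 531.8 -249.1  124.4] min [ 515. -261.  118.] max [ 541. -239.  129.]
orange 35 [ 592.7 -214.1  107.1] min [ 587. -222.  100.] max [ 598. -207.  114.]
lid 381 [631.4 -13.9 118.1] min [599. -41. 105.] max [656.  13. 123.]
lid px 269.7 211.5 vise mean [  8.3 140.  118. ] y5-95 [116.5 163.8]
jaw top y [ 87.1  97.9 120.5] 216
jaw2 [ 88.5  98.7 109.2] 171
```

The jar is at y≈140, at the near edge of the home range, and the winding force is still unloaded. I do another full return stroke.

Emit:
{"method": "drive_tool", "body": {
  "dp": [
    [-0.0045,0.0048,0],
    [-0.0042,0.005,0],
    [-0.0041,0.0051,0],
    [-0.0038,0.0053,0],
    [-0.0036,0.0055,0],
    [-0.0034,0.0056,0],
    [-0.0031,0.0058,0],
    [-0.0028,0.0059,0],
    [-0.0026,0.006,0],
    [-0.0023,0.0061,0]
  ],
  "turn": [-2.5,-2.5,-2.5,-2.5,-2.5,-2.5,-2.5,-2.5,-2.5,-2.5]
}}

```text
time_s: 17.37
position: [497.8, -202.5, 90.4]
tcp_rot: [-0.437, 3.109, -0.003]
ft_force: [2.4, -0.7, -0.1]
gripper_width: 38.1
grip_force: 0.6
```

Emit:
{"method": "drive_tool", "body": {
  "dp": [
    [-0.002,0.0062,0],
    [-0.0018,0.0063,0],
    [-0.0015,0.0064,0],
    [-0.0012,0.0064,0],
    [-0.001,0.0065,0],
    [-0.0006,0.0065,0],
    [-0.0004,0.0066,0],
    [-0.0001,0.0065,0],
    [0.0002,0.0066,0],
    [0.0005,0.0065,0]
  ],
  "turn": [-2.5,-2.5,-2.5,-2.5,-2.5,-2.5,-2.5,-2.5,-2.5,-2.5]
}}

```text
time_s: 18.2
position: [490.1, -137.9, 90.5]
tcp_rot: [0.246, 3.13, -0.002]
ft_force: [1.4, -1.0, -0.5]
gripper_width: 38.3
grip_force: 0.6
```

Emit:
{"method": "drive_tool", "body": {
  "dp": [
    [0.0008,0.0065,0],
    [0.001,0.0064,0],
    [0.0013,0.0064,0],
    [0.0017,0.0064,0],
    [0.0018,0.0063,0],
    [0.0022,0.0061,0],
    [0.0024,0.0061,0],
    [0.0027,0.006,0],
    [0.003,0.0058,0],
    [0.0027,0.005,0]
  ],
  "turn": [-2.5,-2.5,-2.5,-2.5,-2.5,-2.5,-2.5,-2.5,-2.5,-2.5]
}}

```text
time_s: 19.03
position: [509.8, -76.7, 90.5]
tcp_rot: [0.917, 3.002, -0.001]
ft_force: [0.2, -1.3, 0.3]
gripper_width: 38.6
grip_force: 0.6
```

```bash
python3 v.py sc10
```

```text
{'time_s': 19.033, 'joints': [-0.076, 0.577, 0.165, 2.202, -0.243, 0.376, 1.267], 'position': [509.797, -76.735, 90.452], 'tcp_rot': [0.917, 3.002, -0.001], 'ft_force': [0.161, -1.344, 0.277], 'gripper_width': 38.577}
red 57 [512.3 -85.3 124.3] min [497. -96. 118.] max [524. -75. 128.]
orange 24 [ 571.7 -120.5  107.8] min [ 563. -126.  100.] max [ 578. -116.  113.]
lid 381 [631.5 -13.9 118. ] min [599. -39. 105.] max [655.  13. 123.]
lid px 269.7 211.5 vise mean [  8.3 140.1 118. ] y5-95 [116.4 163.7]
jaw top y [ 86.9  97.6 120.8] 218
jaw2 [ 87.4  98.7 109.4] 177
```

The jaw held. Extrapolating the teeth, the pawl should bite at about the same handle place, 174°. I go quickly to there, then in small steps.

Emit:
{"method": "drive_tool", "body": {
  "dp": [
    [-0.0027,-0.005,0],
    [-0.003,-0.0058,0],
    [-0.0027,-0.006,0],
    [-0.0024,-0.0061,0],
    [-0.0022,-0.0061,0],
    [-0.0018,-0.0063,0],
    [-0.0017,-0.0064,0],
    [-0.0013,-0.0064,0],
    [-0.001,-0.0064,0],
    [-0.0008,-0.0065,0]
  ],
  "turn": [2.5,2.5,2.5,2.5,2.5,2.5,2.5,2.5,2.5,2.5]
}}

```text
time_s: 19.92
position: [489.1, -137.7, 90.3]
tcp_rot: [0.237, 3.132, -0.0]
ft_force: [-0.2, 2.0, 0.5]
gripper_width: 38.4
grip_force: 1.1
```

```bash
python3 v.py sc11; python3 arc.py 174.5 0.4 0.4 0.4 0.4 0.4 0.4 0.4 0.4
```

```text
{'time_s': 19.917, 'joints': [0.139, 0.566, 0.034, 2.212, -0.05, 0.364, 1.634], 'position': [489.071, -137.688, 90.313], 'tcp_rot': [0.237, 3.132, -0.0], 'ft_force': [-0.156, 1.984, 0.522], 'gripper_width': 38.445}
red 50 [ 497.8 -130.1  124.4] min [ 486. -139.  119.] max [ 507. -121.  127.]
orange 23 [ 565.4 -153.3  108.4] min [ 557. -158.  100.] max [ 571. -150.  114.]
lid 382 [631.6 -13.9 118.1] min [598. -39. 105.] max [656.  13. 123.]
lid px 269.7 211.5 vise mean [  8.4 140.1 118. ] y5-95 [116.3 163.9]
jaw top y [ 87.1  98.1 120.5] 217
jaw2 [ 87.8  98.5 109.1] 175
174.5 -> 178.5 [ 0.4901 -0.1501]
[[-0.0001, -0.0011, 0], [-0.0001, -0.001, 0], [-0.0001, -0.0011, 0], [-0.0001, -0.001, 0], [0.0, -0.001, 0], [-0.0001, -0.0011, 0], [0.0, -0.001, 0], [-0.0001, -0.0011, 0], [0.0, -0.001, 0], [0.0, -0.0011, 0]]
178.5 -> 182.5 [ 0.4901 -0.1605]
[[-0.0001, -0.001, 0], [0.0, -0.0011, 0], [0.0, -0.001, 0], [0.0, -0.0011, 0], [0.0, -0.001, 0], [0.0, -0.0011, 0], [0.0, -0.001, 0], [0.0001, -0.001, 0], [0.0, -0.0011, 0], [0.0, -0.001, 0]]
182.5 -> 186.5 [ 0.491 -0.171]
[[0.0001, -0.0011, 0], [0
[... 717 characters left out ...]
002, -0.001, 0], [0.0003, -0.001, 0], [0.0003, -0.001, 0], [0.0003, -0.001, 0], [0.0003, -0.001, 0], [0.0003, -0.001, 0], [0.0003, -0.001, 0], [0.0003, -0.001, 0], [0.0003, -0.001, 0], [0.0004, -0.001, 0]]
198.5 -> 202.5 [ 0.5014 -0.2114]
[[0.0003, -0.001, 0], [0.0003, -0.001, 0], [0.0004, -0.001, 0], [0.0003, -0.0009, 0], [0.0004, -0.001, 0], [0.0004, -0.001, 0], [0.0003, -0.001, 0], [0.0004, -0.001, 0], [0.0004, -0.0009, 0], [0.0004, -0.001, 0]]
202.5 -> 206.5 [ 0.5058 -0.2209]
[[0.0004, -0.001, 0], [0.0004, -0.0009, 0], [0.0005, -0.001, 0], [0.0004, -0.0009, 0], [0.0004, -0.001, 0], [0.0004, -0.001, 0], [0.0005, -0.0009, 0], [0.0004, -0.0009, 0], [0.0005, -0.001, 0], [0.0005, -0.0009, 0]]
```

Emit:
{"method": "drive_tool", "body": {
  "dp": [
    [-0.0001,-0.001,0],
    [-0.0001,-0.001,0],
    [-0.0001,-0.001,0],
    [-0.0001,-0.001,0],
    [0,-0.001,0],
    [0,-0.001,0],
    [0,-0.001,0],
    [0,-0.001,0],
    [0,-0.001,0],
    [0,-0.001,0]
  ],
  "turn": [0.4,0.4,0.4,0.4,0.4,0.4,0.4,0.4,0.4,0.4]
}}

```text
time_s: 20.8
position: [488.7, -147.1, 90.3]
tcp_rot: [0.132, 3.139, 0.0]
ft_force: [0.4, 3.1, 0.4]
gripper_width: 38.6
grip_force: 1.8
```

Emit:
{"method": "drive_tool", "body": {
  "dp": [
    [0,-0.001,0],
    [0,-0.001,0],
    [0,-0.001,0],
    [0,-0.001,0],
    [0,-0.001,0],
    [0,-0.001,0],
    [0,-0.001,0],
    [0,-0.001,0],
    [0,-0.001,0],
    [0,-0.001,0]
  ],
  "turn": [0.4,0.4,0.4,0.4,0.4,0.4,0.4,0.4,0.4,0.4]
}}

```text
time_s: 21.63
position: [488.6, -157.2, 90.3]
tcp_rot: [0.022, 3.141, -0.0]
ft_force: [2.3, 3.5, 2.0]
gripper_width: 38.3
grip_force: 1.7
```

Emit:
{"method": "drive_tool", "body": {
  "dp": [
    [0.0001,-0.001,0],
    [0,-0.001,0],
    [0.0001,-0.001,0],
    [0.0001,-0.001,0],
    [0.0001,-0.001,0],
    [0,-0.001,0],
    [0.0001,-0.001,0],
    [0.0001,-0.001,0],
    [0.0001,-0.001,0],
    [0.0002,-0.001,0]
  ],
  "turn": [0.4,0.4,0.4,0.4,0.4,0.4,0.4,0.4,0.4,0.4]
}}

```text
time_s: 22.47
position: [489.2, -167.1, 90.2]
tcp_rot: [0.087, -3.14, -0.0]
ft_force: [0.0, 4.0, 2.8]
gripper_width: 38.6
grip_force: 2.0
```

```bash
python3 v.py sc12
```

```text
{'time_s': 22.467, 'joints': [0.238, 0.571, -0.026, 2.189, 0.038, 0.382, 1.807], 'position': [489.202, -167.062, 90.239], 'tcp_rot': [0.087, -3.14, -0.0], 'ft_force': [0.012, 3.977, 2.766], 'gripper_width': 38.578}
red 51 [ 496.4 -158.5  124.4] min [ 484. -170.  118.] max [ 506. -149.  129.]
orange 25 [ 567.  -168.4  108.2] min [ 560. -173.  100.] max [ 571. -164.  115.]
lid 381 [631.  -11.1 118.2] min [598. -37. 106.] max [653.  16. 123.]
lid px 270.8 211.4 vise mean [  8.2 142.9 118. ] y5-95 [119.  166.6]
jaw top y [ 90.3 100.9 120.8] 215
jaw2 [ 91.2 101.6 112.1] 167
```

Emit:
{"method": "drive_tool", "body": {
  "dp": [
    [0.0001,-0.001,0],
    [0.0001,-0.001,0],
    [0.0002,-0.001,0],
    [0.0001,-0.001,0],
    [0.0001,-0.001,0],
    [0.0002,-0.001,0],
    [0.0002,-0.001,0],
    [0.0001,-0.001,0],
    [0.0002,-0.001,0],
    [0.0002,-0.001,0]
  ],
  "turn": [0.4,0.4,0.4,0.4,0.4,0.4,0.4,0.4,0.4,0.4]
}}

```text
time_s: 23.35
position: [490.5, -176.9, 90.2]
tcp_rot: [0.197, -3.135, -0.001]
ft_force: [-1.8, 5.0, 3.9]
gripper_width: 38.4
grip_force: 2.8
```

```bash
python3 v.py sc13|tail -3
```

```text
lid px 270.9 211.3 vise mean [  8.2 142.9 118. ] y5-95 [119.  166.9]
jaw top y [ 91.5 102.  120.9] 208
jaw2 [ 92.3 102.  112.3] 164
```

The jar has stopped in the V (lid unchanged) and the force is rising at about 5.2 N. I go on in half-size steps.

Emit:
{"method": "drive_tool", "body": {
  "dp": [
    [0.0001,-0.0006,0],
    [0.0001,-0.0006,0],
    [0.0001,-0.0006,0],
    [0.0001,-0.0006,0],
    [0.0001,-0.0006,0],
    [0.0001,-0.0006,0],
    [0.0001,-0.0006,0],
    [0.0002,-0.0006,0],
    [0.0001,-0.0006,0],
    [0.0002,-0.0006,0]
  ],
  "turn": [0.2,0.2,0.2,0.2,0.2,0.2,0.2,0.2,0.2,0.2]
}}

```text
time_s: 24.23
position: [491.4, -182.7, 90.2]
tcp_rot: [0.252, -3.13, -0.001]
ft_force: [-3.1, 5.6, 4.4]
gripper_width: 38.5
grip_force: 3.2
```

The tangential force is about 6.1 N, just inside the clamping band. One more small step aims for about 7.3 N, mid-band.

Emit:
{"method": "drive_tool", "body": {
  "dp": [
    [0.0001,-0.0005,0],
    [0.0001,-0.0005,0],
    [0.0001,-0.0005,0],
    [0.0001,-0.0005,0],
    [0.0001,-0.0005,0],
    [0.0001,-0.0005,0],
    [0.0001,-0.0005,0],
    [0.0001,-0.0005,0],
    [0.0001,-0.0005,0],
    [0.0001,-0.0005,0]
  ],
  "turn": [0.2,0.2,0.2,0.2,0.2,0.2,0.2,0.2,0.2,0.2]
}}

```text
time_s: 25.07
position: [492.4, -187.5, 90.2]
tcp_rot: [0.307, -3.125, -0.001]
ft_force: [-1.8, 6.8, 3.9]
gripper_width: 38.4
grip_force: 3.6
```

About 7.0 N, mid-band and firm, so I stop here. I back off to centre the cage, then rise straight up.

Emit:
{"method": "drive_tool", "body": {
  "dp": [
    [-0.0005,0.002,0],
    [-0.0005,0.002,0],
    [-0.0005,0.002,0],
    [-0.0001,0.0008,0],
    [0,0,0],
    [0,0,0],
    [0,0,0.002],
    [0,0,0.004],
    [0,0,0.008],
    [0,0,0.01]
  ],
  "turn": [0,0,0,0,0,0,0,0,0,0]
}}

```text
time_s: 25.9
position: [491.3, -181.3, 114.8]
tcp_rot: [0.305, -3.126, -0.0]
ft_force: [-0.4, -0.1, -0.2]
gripper_width: 38.8
grip_force: 0.2
```

Emit:
{"method": "drive_tool", "body": {
  "dp": [
    [0,0,0.015],
    [0,0,0.015],
    [0,0,0.015],
    [0,0,0.015],
    [0,0,0.015],
    [0,0,0.015],
    [-0.002,0,0.015],
    [-0.002,0,0.015],
    [0,0,0.01],
    [0,0,0]
  ],
  "turn": [0,0,0,0,0,0,0,0,0,0]
}}

```text
time_s: 26.73
position: [488.4, -181.6, 247.0]
tcp_rot: [-0.304, 3.123, -0.003]
ft_force: [1.0, 0.1, -0.2]
gripper_width: 38.4
grip_force: 0.0
```

```bash
python3 v.py sc14; python3 b.py wrist w14; cp pics/w14.png /dev/null; python3 - <<'E'
import cv2,numpy as np
a=cv2.imread('pics/sc14.png')[130:310,120:420];b=cv2.imread('pics/w14.png')
cv2.imwrite('pics/fin.png',np.hstack([cv2.resize(a,(480,288)),cv2.resize(b,(320,240))[:,:] if 0 else cv2.copyMakeBorder(cv2.resize(b,(320,240)),0,48,0,0,0)]))
E
```

```text
{'time_s': 26.733, 'joints': [0.321, 0.337, -0.097, 2.044, 0.047, 0.759, 1.96], 'position': [488.427, -181.646, 247.02], 'tcp_rot': [-0.304, 3.123, -0.003], 'ft_force': [0.97, 0.112, -0.187], 'gripper_width': 38.386}
red 56 [ 497.8 -172.3  124.1] min [ 484. -183.  118.] max [ 506. -161.  129.]
orange 25 [ 568.3 -175.2  108.9] min [ 560. -180.  102.] max [ 576. -170.  114.]
lid 381 [630.8 -11.1 118.1] min [599. -37. 105.] max [655.  16. 124.]
lid px 270.9 211.4 vise mean [  8.1 142.9 117.9] y5-95 [119.1 167.1]
jaw top y [ 92.5 102.7 119.4] 202
jaw2 [ 93.5 102.7 112.2] 153
{'time_s': 26.783, 'joints': [0.321, 0.338, -0.097, 2.045, 0.047, 0.757, 1.96], 'position': [488.049, -181.486, 245.675], 'tcp_rot': [-0.304, 3.124, -0.002], 'ft_force': [-0.213, -0.443, -0.277], 'gripper_width': 38.045}
red 513 [ 490.7 -173.7  125.6] min [ 480. -184.  123.] max [ 502. -163.  127.]
orange 186 [ 560.6 -177.2  109.7] min [ 554. -184.  100.] max [ 570. -170.  113.]
lid 164 [607.8   4.8 119.8] min [598.  -4. 118.] max [619.  16. 121.]
lid 181 [638.9 -28.8 119.2] min [624. -40. 109.] max [650. -11. 121.]
```

View pics/fin.png

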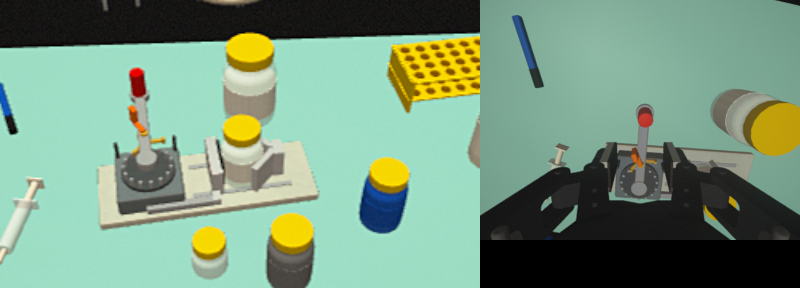

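The jar stands upright, pressed into the V between jaw and back stop at y≈143. The tab is on the tightening side, the robot is clear and the bystanders haven't moved. I hand it in.

```bash
python3 -c "
from workcell import job
print(job.finish_job())"
```

```text
the job is handed in; nothing more can be done
None
```

I flipped the tab to tighten and wound the jar home in the V over three working strokes. I stopped at about 7 N on the post and let go. The last pictures showed the jar upright and everything else in place, and the job is handed in with no verdict shown.

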